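# Tap a ring clamp's wedge home at the jeweller's bench

## Robot

A 6-joint arm with a two-finger parallel gripper is mounted at the origin on the work surface. World frame = base frame: x ahead of the robot, y to its left, z up, the work surface at z = 0. Lengths are in mm, angles in rad, forces in N, time in s.
With the tool pointing down it reaches from about 350 to 975 mm from the base axis. Payload 7.1 kg.
Tool frame: the origin (TCP) lies midway between the tips of the shut fingers; the grasp point (between the pads) lies 19 mm behind it; z points along the fingers, y is the line along which they close (so a half turn about z gives the same grasp; the last joint's range is limited). The gripper opens to 88 mm and grips with 3 to 60 N. Pads are 20 mm wide; open, the fingers measure 115 mm over their backs; the gripper's body (75 mm by 178 mm) begins 61 mm behind the grasp point.
Start: joints at [1.264, 0.423, 1.63, -0, 1.089, -0.019], TCP at [177.37, 599.287, 222.675] pointing down, gripper open.
Joint ranges: [-3, 3], [-0.9, 2.11], [0.09, 2.58], [-1.31, 4.45], [0.11, 2.69], [-2.54, 2.54]. Speed limits (rad/s): [2.39, 2.39, 3.01, 3.14, 3.14, 3.14].

## Interface

Orientations are given as a rotation vector (axis times angle).
In Python, from workcell import status, eyes, ticket gives the robot as it stands.
- The arm moves only by the shell command python3 -m jog 'ROWS' [OPENING]. ROWS is a JSON list of rows, 1 to 5 of them, each of 6 numbers: dx, dy, dz in mm, then a rotation vector rx, ry, rz in rad; each row shifts and turns the commanded pose from where the row before left it, along the tool's axes as they then stand; what a row does not reach is not made up. A row lasts 1/12 s, in which the tool goes at most 41.7 mm and 0.125 rad, less where a joint would pass 70% of its speed; a pose out of reach is approached as far as the arm can. OPENING is the finger opening in mm, set as the command begins (- or left out keeps the last). The fingers move at their own pace and stop on an object; the grip force is fixed at half the most. Time passes only in rows, so rows that do not move let the fingers close. It prints the time, the measured TCP pose, the force, the opening and the grip force at its end. Input that does not fit is refused with a message, and nothing moves.
- status.get_obs(): the state, without advancing time (a new reading comes with each control period).
- eyes.get_image(name): name is "scene" or "top" or "wrist"; returns a dict with "img" (480x640x3 uint8, red, green, blue), "range_z" (480x640 float32, mm along the optical axis (not along the pixel's ray), 0 where there is no reading), "fx", "fy", "cx", "cy" (pixels), "R" (3x3) and "t" (3): a world point X has camera coordinates R X + t. Camera axes: x right, y down, z forward; pixel columns grow to the right and rows downward; lengths in mm; the calibration is good to about 2 mm. A picture is of the moment at which its call begins.
- ticket.close_job(): hands the job in; it is judged then, once.
The state is a dict: "t": time; "qpos": joint angles; "qvel": joint speeds; "joint_torque": joint torques, N m; "ee_pos": TCP position; "orientation": TCP orientation; "ft_force": force on the tool from outside, world axes, zero at the start; "moment": the same for the moment, N m; "width": finger opening in mm; "grasp_force": force on a finger pad.
Only numpy, scipy, OpenCV 4.12 (cv2) and the standard library are available. Lean on these libraries where they do the work, as an engineer would, in place of code of your own. Each camera call takes 0.05 s, during which the arm holds its last target. There are 200 camera calls.

## Task

A signet ring stands face down between the open jaws of the wooden ring clamp. Take the wooden wedge out of the tool block, set it lightly, thin end down, in the slot in the top of the clamp and let go of it; then tap it in with the brass mallet, with light, square blows, until it stops going in and the jaws hold the ring fast; go no further, for the gold is soft and marks. Put the mallet down on the bench again and leave everything else alone.

Things in the scene. Friction and masses are not known exactly. Their poses are not given: they have to be found in the camera images.
- wedge: The hardwood wedge: 75 mm long, 22 mm wide (its x, parallel sides), tapering evenly from 3 mm at the thin end to 18 mm at the thick end (its y; 1 mm in 5). Origin at the middle of the thin end, z towards the thick end. It starts upright, thin end down, 34 mm deep in a matching tapered slot of the tool block, and lifts straight out; 41 mm stand free. 20 g.
- toolblock: Fixed dark wooden tool block, 80 x 100 x 42 mm (x, y, z), origin at the middle of its underside. The wedge stands in it at x 0, y +20 mm, the wedge's axes parallel to the block's; four punches, up to 100 mm high, stand in the row at y -35 mm.
- holder: Bench bracket, fixed: grey cast foot and column with a steel collar that holds the ring clamp upright. Origin on the bench under the clamp's axis; z up. The foot and the column (107 mm high) lie to its -x, from 70 to 145 mm from the axis; the collar is 52 mm across, 85 to 105 mm above the bench. A soldering block 90 x 66 x 25 mm lies under the clamp.
- mouth (a point): Middle of the slot's mouth, at the clamp's top, 165 mm above the bench. The slot runs 62 mm straight down, open at both x ends; its sprung walls face each other along y, 7.2 mm apart at the mouth at first. Axes as the holder's: the wedge's thickness goes along y, its width along x. Pushed in by hand, the wedge meets the walls at 21 mm depth; friction then holds it there.
- half_left: The half of the wooden ring clamp on the holder's +y side: 26 mm wide, 130 mm long, leather-faced jaw at the bottom; origin at its pivot, 95 mm above the bench. Past 21 mm depth the wedge must spread the halves against their spring (3 to 7 N on the wedge), each rocking some 3 degrees at most, and their jaws close on the ring; then it stops: the force climbs by some 3 N a mm.
- half_right: The other half, on the -y side; it mirrors the left one. The jaws' leather facings are not equally worn each time, so the depth of wedge in the slot at which it stops is not known beforehand: anywhere from 33 to 60 mm. Blows that meet the stop with 13 to 22 N make the ring fast; over 30 N on the wedge marks the soft ring. Strike at 25 mm/s or less.
- ring: Gold-coloured signet ring, 22 mm across, 6 mm wide along y, standing upside down on its 13 x 11 mm face on the soldering block, with its band between the jaws. Origin at the middle of the face, 25 mm above the bench.
- mallet: Brass mallet, standing on one striking face, rubber handle level. Head: upright cylinder 34 mm across, 64 mm high; origin at the middle of its lower face, z up. The handle runs along -x to 194 mm from the head's axis; its middle line is 32 mm above the lower face; it is 15.5 mm thick (y) and 26 mm high, 19 x 29 mm beyond 125 mm. About 0.55 kg, centre of mass 9 mm from the head's axis.
- mallet_grip (a point): On the handle's middle line, 33 mm from the head's axis: a good place to grasp the mallet from above, firmly, or it turns in the fingers under a blow.
- fluxjar: Bystander: small black flux jar, 44 mm across, 62 mm high; origin under its middle.
- benchblock: Bystander: square steel bench block, 64 x 64 x 20 mm; origin under its middle.
- lamp: Bystander: small brass spirit lamp, 60 mm across, 60 mm high; origin under its middle.
Not all that is in view belongs to the job. There is more than one size of the mallet; the job needs the smaller.

How it is judged (in metres and radians):
On the way, in this order (a step that is already met when the one before it is completed fails the run):
1. the wedge has been set upright in the slot and let go, the ring still loose (z of wedge in the frame of mouth below -0.015 m and x of wedge in the frame of mouth between -0.012 and 0.012 m and horizontal distance between wedge and mouth below 0.014 m and angle between wedge's own z axis and vertical below 0.15 rad and contact force between the fingers and wedge below 0.1 N and contact force between ring and half_left below 4 N and linear speed of wedge below 0.01 m/s), for 0.2 s.
2. the mallet strikes the wedge (contact force between mallet and wedge above 2 N).
At the end, for the whole second after the job is handed in: both jaws press on the ring with over 6 N, the wedge stands upright (within 8 degrees) in the slot, at least 15 mm deep and within 14 mm of its middle, the ring is within 8 mm of where it was, and the mallet rests on the bench (contact force between ring and half_left above 6 N and contact force between ring and half_right above 6 N and z of wedge in the frame of mouth below -0.015 m and x of wedge in the frame of mouth between -0.012 and 0.012 m and horizontal distance between wedge and mouth below 0.014 m and angle between wedge's own z axis and vertical below 0.15 rad and height (world z) of mallet_grip below 0.045 m and linear speed of mallet below 0.02 m/s and distance of ring from where it was at the start of the episode below 0.008 m); the robot touches nothing.
It fails at once if the mallet bears on the wedge out of square, tilted by over 14 degrees (contact force between mallet and wedge above 2 N and angle between mallet's own z axis and vertical above 0.25 rad).
It fails at once if the mallet hits or presses the wedge with over 35 N (contact force between mallet and wedge above 35 N).
It fails at once if the ring is squeezed with over 30 N and marked (contact force between ring and half_left above 30 N or contact force between ring and half_right above 30 N).
It fails at once if the wedge is driven home with the fingers instead of the mallet (contact force between the fingers and wedge above 0.5 N and contact force between ring and half_left above 6 N).
It fails at once if a bystander is moved by over 30 mm (distance of any of fluxjar, benchblock, lamp from where it was at the start of the episode above 0.03 m).
It also fails if it takes over 72 s, if anything falls off the work surface, if the arm or the gripper's body presses on something with over 40 N, if the wrist force passes 120 N, or if a joint passes its speed limit or range.

## Working session

There is one attempt and no reset: what is moved stays moved. The work goes in short steps, Python scripts to look and compute and a shell command to move; the robot and the scene stay as the last step left them, time stands still between calls to the robot, and variables do not carry over. Pictures are saved under pics/ and viewed, at most 10 in all, crops included, and the job is handed in when it is done.

```bash
mkdir -p pics
cat > h.py <<'E'
from workcell import status, eyes, ticket
import numpy as np, cv2
def grab(n):
    d=eyes.get_image(n); np.savez('pics/%s.npz'%n,**d); return d
def load(n): return np.load('pics/%s.npz'%n)
def cloud(d):
    z=d['range_z']; v,u=np.mgrid[:480,:640]
    P=np.stack([(u-d['cx'])/d['fx']*z,(v-d['cy'])/d['fy']*z,z],-1)
    W=(P-d['t'])@d['R']; W[z<=0]=np.nan; return W
def proj(d,X):
    c=d['R']@np.array(X,float)+d['t']; return d['fx']*c[0]/c[2]+d['cx'],d['fy']*c[1]/c[2]+d['cy']
def save(img,n): cv2.imwrite('pics/'+n,cv2.cvtColor(img,cv2.COLOR_RGB2BGR))
E
python3 - <<'E'
from h import *
for n in('top','scene'):
    d=grab(n); save(d['img'],n+'0.png'); print(n,d['R'].round(2).tolist(),d['t'],d['fx'])
print(status.get_obs())
E
```

```text
top [[-0.03, -1.0, -0.01], [-0.98, 0.03, -0.19], [0.19, 0.0, -0.98]] [ 118.91810818  461.1170534  1503.54987292] 606.3074958916479
scene [[0.72, 0.69, -0.01], [0.5, -0.53, -0.69], [-0.48, 0.49, -0.72]] [-426.77162832  -99.16580412 1476.40138233] 559.9978750829591
{'t': 0.1, 'qpos': array([ 1.26396493e+00,  4.23774624e-01,  1.63062482e+00, -1.57092888e-05,
        1.08859822e+00, -1.89726059e-02]), 'qvel': array([ 4.41665580e-05, -1.79949736e-03, -1.24336859e-03, -2.47877722e-04,
       -9.45209244e-04, -1.38874992e-04]), 'joint_torque': array([ 7.29930071e-05, -5.45613205e+01, -2.74322551e+01,  6.46150019e-02,
        1.87630806e-02, -3.61062212e-05]), 'ee_pos': array([177.24519394, 598.80476853, 221.96864205]), 'orientation': array([-4.50565824e-01, -3.10889766e+00,  2.18117388e-03]), 'ft_force': array([-0.34259174,  0.95219164, -0.39467578]), 'moment': array([ 0.00377244,  0.00283615, -0.01633913]), 'grasp_force': 0.0, 'width': 88.14023314121702}
```

View pics/top0.png

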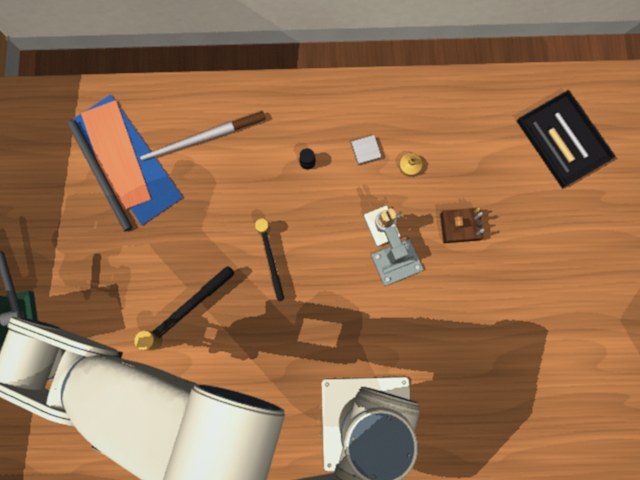

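View pics/scene0.png

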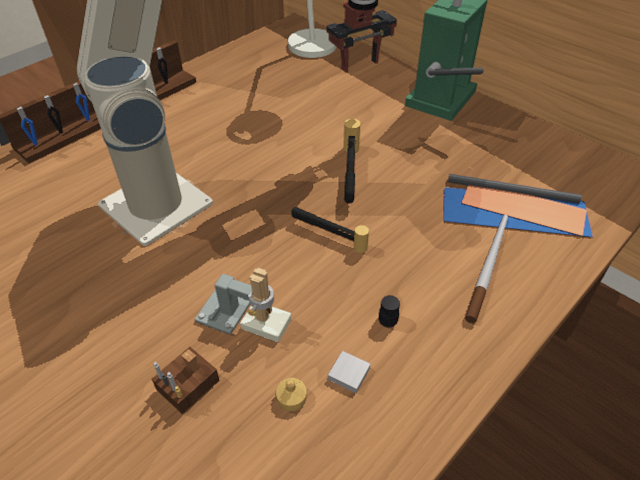

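The top view shows the wedge in the tool block at (459,222), the clamp top at (387,217), the lamp at (411,163), the bench block at (367,150) and the jar at (307,158).
- **Mallet candidates:** heads at (262,226), which is shorter, and (145,341), which is longer and thicker. I choose (262,226).
- **Wedge candidates:** the block in the tool block at (459,222), the punches at (482,222), and the yellow stick in the tray at (562,145). I choose (459,222).

Run:
```python
from h import *
def rect(P):
    r=cv2.minAreaRect(P[:,:2].astype(np.float32)); return np.round(r[0],1),np.round(r[1],1),round(r[2],1),len(P)
for n in('top','scene'):
    d=load(n); W=cloud(d); 
    def near(x,y,r,a,b):
        m=(np.hypot(W[...,0]-x,W[...,1]-y)<r)&(W[...,2]>a)&(W[...,2]<b); return W[m]
    t=load('top'); Wt=cloud(t)
    for name,u,v,r,a,b in [('block',459,225,75,38,46),('wedge',459,222,30,76,90),('clamp',387,217,40,155,175),('foot',397,262,80,6,16),('collar',388,222,50,97,110),('sblock',380,228,80,20,29),('mhead',262,226,30,57,70),('mhandle',272,265,130,30,52),('bighead',145,341,40,57,110),('jar',307,158,40,50,70),('bb',367,150,50,16,24),('lamp',411,163,40,20,70)]:
        p=np.nanmedian(Wt[v-2:v+3,u-2:u+3].reshape(-1,3),0)
        P=near(p[0],p[1],r,a,b)
        print(n,name,p.round(),rect(P) if len(P)>3 else None, P.mean(0).round(1) if len(P) else '', )
d=load('top');a=cv2.resize(d['img'][190:260,360:500],None,fx=5,fy=5,interpolation=2)
b=cv2.resize(d['img'][205:365,120:300],None,fx=2.2,fy=2.2)[:350]
c=np.zeros((350+b.shape[0],800,3),np.uint8);c[:350,:700]=a;c[350:350+b.shape[0],:b.shape[1]]=b
save(c[:600],'crop.png')
```

```text
top block [ 479. -248.   80.] (array([ 489.8, -265.4]), array([81.2, 96.8]), 3.1, 769) [ 488.7 -263.3   42.2]
top wedge [ 485. -246.   81.] (array([ 488.8, -245.7]), array([22.9, 20. ]), 4.6, 73) [ 488.3 -245.4   83.1]
top clamp [486. -58. 165.] (array([491.9, -61.9]), array([26.7, 33.8]), 19.5, 131) [491.9 -61.6 164.3]
top foot [396. -93.  29.] (array([391.4, -91.6]), array([142.3, 155.9]), 9.1, 868) [393.4 -94.3  11.4]
top collar [479. -63. 133.] (array([475.7, -66.5]), array([65.2, 85.9]), 79.2, 300) [471.1 -69.1 104.7]
top sblock [475. -48.  97.] (array([472.2, -66.2]), array([144. ,  75.1]), 13.1, 348) [489.9 -48.6  24.8]
top mhead [492. 247.  66.] (array([496.7, 249.2]), array([32.5, 31.9]), 61.5, 131) [496.8 248.5  64.4]
top mhandle [395. 225.  44.] (array([412.2, 244.1]), array([155. , 175.5]), 70.7, 505) [392.3 228.2  44.3]
top bighead [213. 529.  89.] (array([218.5, 523. ]), array([45.4, 60.8]), 16.5, 397) [218.5 525.5  82.8]
top jar [668. 130.  63.] (array([677.2, 129.6]), array([36.4, 38.8]), 89.0, 193) [676.4 129.4  61.8]
top bb [700. -30.  23.] (array([704.4, -28.4]), a
[... 751 characters left out ...]
, -67.1]), array([133.7,  67. ]), 21.1, 766) [503.9 -64.1  23.5]
scene mhead [492. 247.  66.] (array([497.6, 249.6]), array([32.2, 34.2]), 64.8, 128) [498.2 248.   62.2]
scene mhandle [395. 225.  44.] (array([418. , 246.3]), array([161.9, 182.5]), 70.4, 679) [408.6 234.4  40.4]
scene bighead [213. 529.  89.] (array([220.8, 527.5]), array([43.7, 63.7]), 50.5, 278) [223.8 523.9  77.3]
scene jar [668. 130.  63.] (array([677.8, 130.5]), array([39. , 41.7]), 74.5, 280) [680.1 128.6  59.2]
scene bb [700. -30.  23.] (array([706. , -27.3]), array([64.3, 66.3]), 16.0, 839) [706.3 -27.4  18.8]
scene lamp [ 652. -139.   46.] (array([ 660., -142.]), array([58.2, 60.4]), 26.2, 710) [ 663.7 -146.    32.5]
```

View pics/crop.png

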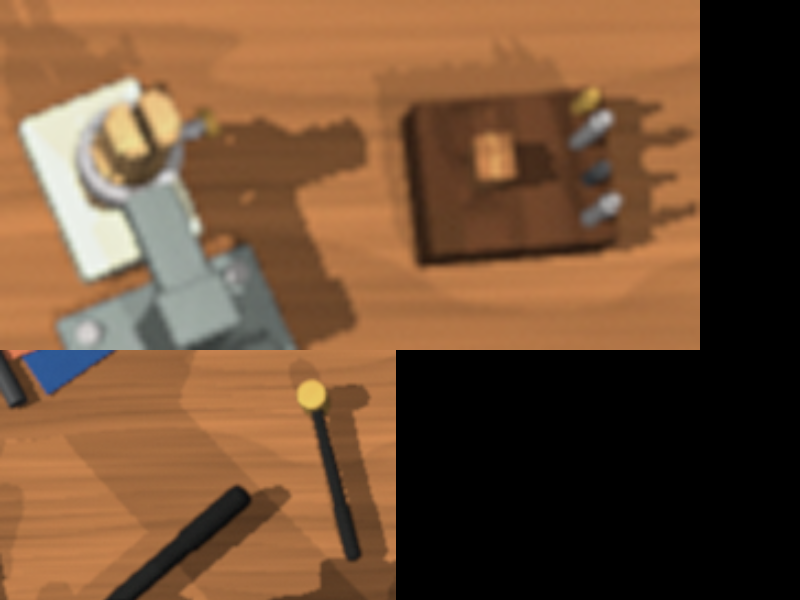

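The crop confirms both choices. The square-topped wedge is at crop (494,158), clear of the punches at (590,150). The smaller mallet is at crop (312,395), and the bigger one's handle is at lower left. The clamp slot is at (140,130).

```bash
cat >> h.py <<'E'
from scipy.spatial.transform import Rotation as Ro
def to(x,y,z,yaw=None):
    """tool-axis shift (and turn) from the measured pose to TCP x,y,z with tool y at yaw"""
    o=status.get_obs(); R=Ro.from_rotvec(o['orientation'])
    yt=R.as_matrix()[:,1]; a=np.arctan2(yt[1],yt[0])
    print('t%.2f pos'%o['t'],o['ee_pos'].round(1),'yaw %.3f'%a,'tilt',R.as_matrix()[:2,2].round(4),'F',o['ft_force'].round(1),'w %.1f'%o['width'],'q',o['qpos'].round(2))
    if yaw is not None:
        r=(a-yaw+np.pi/2)%np.pi-np.pi/2; print('rz %.3f'%r)
    print('shift',(R.inv().apply(np.array([x,y,z])-o['ee_pos'])).round(1))
E
python3 -m jog '[[0,0,0,0,0,0.123],[0,0,0,0,0,0.123],[0,0,0,0,0,0.123],[0,0,0,0,0,0.123],[0,0,0,0,0,0.123]]'
python3 -m jog '[[0,0,0,0,0,0.123],[0,0,0,0,0,0.123],[0,0,0,0,0,0.123],[0,0,0,0,0,0.123],[0,0,0,0,0,0.123]]' 60
python3 - <<'E'
from h import *
to(470,200,222,0.05)
for n in('top','scene'):
    d=load(n); W=cloud(d)
    g=d['img'].max(2)<60
    m=g&(W[...,2]>38)&(W[...,2]<52)&(W[...,0]>300)&(W[...,0]<480)&(W[...,1]>170)&(W[...,1]<270)
    P=W[m]; l=cv2.fitLine(P[:,:2].astype(np.float32),2,0,.1,.1).ravel(); print(n,l.round(3),len(P),P[:,0].min(),P[:,0].max())
E
```

```text
t: 0.52
ee_pos: [177.3, 599.0, 222.2]
orientation: [1.379, 2.823, -0.001]
ft_force: [0.2, -0.1, -0.8]
width: 87.8
grasp_force: 0.0
t: 0.93
ee_pos: [177.3, 599.0, 222.2]
orientation: [2.168, 2.273, -0.001]
ft_force: [-0.3, -0.5, -0.5]
width: 61.4
grasp_force: 0.0
t0.93 pos [177.3 599.  222.2] yaw 0.047 tilt [-0.0003 -0.0009] F [-0.3 -0.5 -0.5] w 61.4 q [ 1.26  0.42  1.63 -0.    1.09  1.22]
rz -0.003
shift [-412.3  273.7    0.5]
top [9.73000e-01 2.33000e-01 3.85793e+02 2.22575e+02] 351 308.22144922871223 479.3904642622794
scene [9.73000e-01 2.32000e-01 3.90279e+02 2.22066e+02] 341 310.37076839205093 479.9049782444135
```

```bash
python3 -m jog '[[-32,21,0,0,0,0],[-32,21,0,0,0,0],[-32,21,0,0,0,0],[-32,21,0,0,0,0],[-32,21,0,0,0,0]]' >/dev/null
python3 -m jog '[[-32,21,0,0,0,0],[-32,21,0,0,0,0],[-32,21,0,0,0,0],[-32,21,0,0,0,0],[-32,21,0,0,0,0]]' >/dev/null
python3 -m jog '[[-32,21,0,0,0,0],[-32,21,0,0,0,0],[-32,21,0,0,0,0],[-38,0,0,0,0,0],[-38,0,0,0,0,0]]' >/dev/null
python3 -m jog '[[-38,0,0,0,0,0],[-38,0,0,0,0,0],[-38,0,0,0,0,0],[-38,0,0,0,0,0],[-38,0,0,0,0,0]]' >/dev/null
python3 -m jog '[[-38,0,0,0,0,0],[-38,0,0,0,0,0],[-38,0,0,0,0,0],[0,0,0,0,0,0],[0,0,0,0,0,0]]'
python3 - <<'E'
from h import *
to(489,-245,54,0.05)
E
```

```text
t: 3.02
ee_pos: [491.7, -182.8, 222.3]
orientation: [-2.165, -2.275, 0.0]
ft_force: [0.6, 0.0, -0.5]
width: 60.3
grasp_force: 0.0
t3.02 pos [ 491.7 -182.8  222.3] yaw 0.049 tilt [-0.0006  0.0004] F [ 0.6  0.  -0.5] w 60.3 q [-0.38  0.28  1.85  0.    1.01 -0.43]
rz -0.001
shift [-62.1  -5.7 168.2]
```

```bash
python3 -m jog '[[-31,-3,0,0,0,0],[-31,-3,0,0,0,0],[0,0,34,0,0,0],[0,0,34,0,0,0],[0,0,34,0,0,0]]' >/dev/null
python3 -m jog '[[0,0,30,0,0,0],[0,0,20,0,0,0],[0,0,16,0,0,0],[0,0,0,0,0,0],[0,0,0,0,0,0]]'
python3 - <<'E'
from h import *
to(489,-245,54,0.05)
E
```

```text
t: 3.85
ee_pos: [489.0, -241.8, 54.1]
orientation: [-2.159, -2.279, 0.001]
ft_force: [0.4, -0.1, 0.2]
width: 60.2
grasp_force: 0.0
t3.85 pos [ 489.  -241.8   54.1] yaw 0.054 tilt [-0.0022  0.0013] F [ 0.4 -0.1  0.2] w 60.2 q [-0.48  0.56  1.9   0.    0.69 -0.54]
rz 0.004
shift [-3.2 -0.1  0.1]
```

```bash
python3 -m jog '[[-3,0,0,0,0,0],[0,0,0,0,0,0]]' >/dev/null
python3 -m jog '[[0,0,0,0,0,0],[0,0,0,0,0,0],[0,0,0,0,0,0],[0,0,0,0,0,0],[0,0,0,0,0,0]]' 10
python3 -m jog '[[0,0,0,0,0,0],[0,0,0,0,0,0],[0,0,0,0,0,0],[0,0,0,0,0,0],[0,0,0,0,0,0]]'
```

```text
t: 4.43
ee_pos: [489.6, -246.4, 54.9]
orientation: [2.162, 2.279, 0.0]
ft_force: [0.2, -0.3, 0.8]
width: 29.9
grasp_force: 0.0
t: 4.85
ee_pos: [489.2, -246.3, 54.6]
orientation: [-2.161, -2.279, 0.001]
ft_force: [-2.2, -0.6, 1.2]
width: 21.8
grasp_force: 30.0
```

```bash
python3 -m jog '[[0,0,-5,0,0,0],[0,0,-10,0,0,0],[0,0,-10,0,0,0],[0,0,-10,0,0,0],[0,0,-10,0,0,0]]'
python3 -m jog '[[0,0,-30,0,0,0],[0,0,-36,0,0,0],[0,0,-36,0,0,0],[0,0,-36,0,0,0],[0,0,0,0,0,0]]'
python3 -m jog '[[0,0,0,0,0,-0.098],[0,0,0,0,0,-0.098],[0,0,0,0,0,-0.098],[0,0,0,0,0,0],[0,0,0,0,0,0]]'
python3 - <<'E'
from h import *
to(492.2,-61.3,235,0.342)
d=grab('wrist'); save(d['img'],'wrist1.png')
E
```

```text
t: 5.27
ee_pos: [490.1, -246.5, 101.2]
orientation: [2.161, 2.279, 0.001]
ft_force: [-0.4, -0.3, 0.2]
width: 21.9
grasp_force: 30.0
t: 5.68
ee_pos: [493.4, -248.2, 246.1]
orientation: [2.153, 2.27, 0.006]
ft_force: [1.3, 0.2, 0.5]
width: 21.9
grasp_force: 30.0
t: 6.1
ee_pos: [489.7, -246.3, 238.2]
orientation: [1.808, 2.568, 0.0]
ft_force: [-0.6, 1.0, -0.2]
width: 21.8
grasp_force: 30.0
t6.10 pos [ 489.7 -246.3  238.2] yaw 0.344 tilt [ 0.0008 -0.0003] F [-0.6  1.  -0.2] w 21.8 q [-0.49  0.29  1.79  0.    1.06 -0.83]
rz 0.002
shift [173.3  64.8   3.1]
```

View pics/wrist1.png

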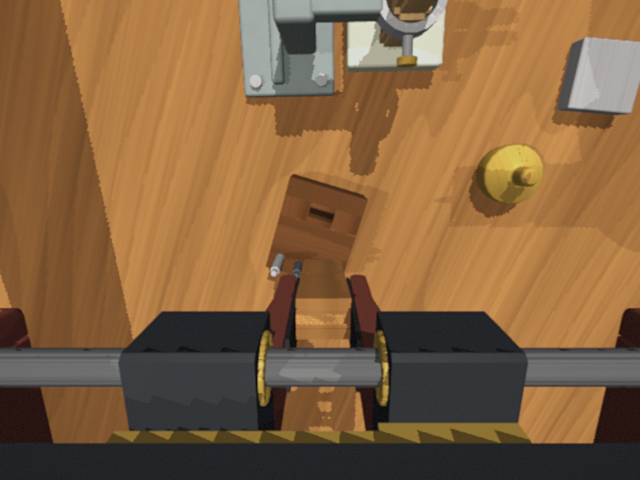

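The wedge is held upright between the pads at about (322,300), its empty slot is at (322,215), and the clamp is at the top of the frame at (410,10). Next I move close to the clamp so the wrist camera can measure the mouth.

```bash
python3 -m jog '[[30,22,0,0,0,0],[30,22,0,0,0,0],[30,21,0,0,0,0],[0,0,0,0,0,0],[0,0,0,0,0,0]]'
python3 -m jog '[[0,0,0,0,0,0],[0,0,0,0,0,0]]' >/dev/null
python3 - <<'E'
from h import *
to(492.2,-61.3,235,0.342)
o=status.get_obs();R=Ro.from_rotvec(o['orientation'])
d=grab('wrist'); W=cloud(d); T=R.inv().apply((W-o['ee_pos']).reshape(-1,3)).reshape(W.shape)
# clamp top
m=(W[...,2]>160)&(W[...,2]<170)&(np.hypot(W[...,0]-492,W[...,1]+61)<30)
print(m.sum()); 
if m.sum()>20:
    P=W[m];print(cv2.minAreaRect(P[:,:2].astype(np.float32)),P.mean(0)); print('toolxy',cv2.minAreaRect(T[m][:,:2].astype(np.float32)))
v,u=np.nonzero(m); print(u.min(),u.max(),v.min(),v.max())
# wedge in tool coordinates: between pads |y|<9
for z0 in range(-30,45,5):
    k=(np.abs(T[...,1])<8)&(np.abs(T[...,0])<20)&(abs(T[...,2]-z0)<2.5)
    if k.sum()>3: print('z',z0,k.sum(),'max x',np.percentile(T[k][:,0],[5,50,95]).round(1))
c=d['img'][max(v.min()-40,0):v.max()+40,max(u.min()-60,0):u.max()+60]
a=cv2.resize(c,None,fx=2.5,fy=2.5,interpolation=2)[:420,:600]; b=cv2.resize(d['img'],(200,150)); 
save(np.vstack([cv2.resize(c,(600,int(600*c.shape[0]/c.shape[1])))[:400]]),'clamp1.png'); print(c.shape)
cv2.imwrite('pics/wrist2.png',d['img'][...,::-1])
for n in ('top','scene'):
    e=grab(n)
E
```

```text
t: 6.57
ee_pos: [520.5, -138.1, 237.8]
orientation: [1.803, 2.573, -0.0]
ft_force: [0.4, -0.1, -0.2]
width: 21.6
grasp_force: 30.0
t6.73 pos [ 519.9 -140.4  237.7] yaw 0.345 tilt [-0.0001 -0.0003] F [0.2 0.3 0.6] w 21.7 q [-0.29  0.28  1.81 -0.    1.06 -0.63]
rz 0.003
shift [83.9  0.7  2.7]
1727
((488.80841064453125, -60.30489730834961), (25.6740665435791, 32.80826187133789), 20.7590274810791) [488.85612871 -60.05264838 164.26996401]
toolxy ((85.95468139648438, -2.159867286682129), (25.674476623535156, 32.80831527709961), 89.03207397460938)
300 342 90 146
z -30 1450 max x [-5.4  3.2 11.1]
z -25 341 max x [-5.1  9.5 11.6]
z -20 130 max x [10.4 10.8 11.2]
z -15 129 max x [ 9.9 10.3 10.6]
z -10 116 max x [ 9.5  9.8 10.1]
z -5 100 max x [8.9 9.3 9.7]
z 0 95 max x [8.3 8.8 9.1]
z 5 82 max x [8.  8.3 8.6]
z 10 82 max x [7.6 7.8 8.2]
z 15 77 max x [7.1 7.3 7.6]
z 20 65 max x [6.5 6.8 7.2]
z 25 59 max x [6.  6.3 6.8]
z 30 59 max x [5.5 5.9 6.2]
z 35 56 max x [5.1 5.4 5.7]
z 40 51 max x [4.5 4.9 5.2]
(136, 162, 3)
```

View pics/wrist2.png

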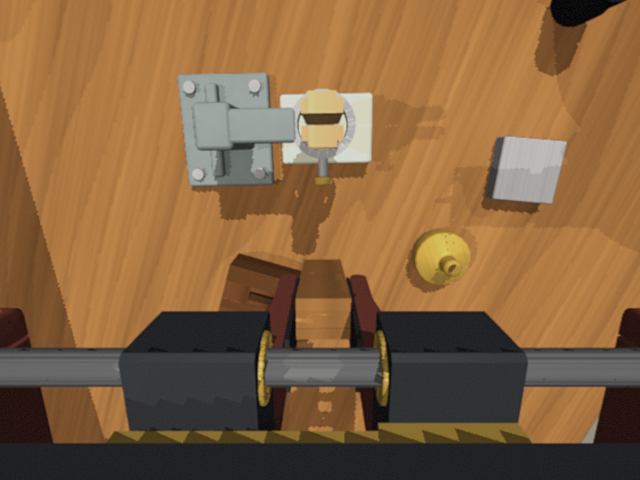

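The wedge bottom is visible at (322,265), the clamp top at (322,118), and the slot is the dark line at about (322,118), aligned with image x as wanted.

Run:
```python
from h import *
o=status.get_obs();R=Ro.from_rotvec(o['orientation'])
d=load('wrist'); W=cloud(d); T=R.inv().apply((W-o['ee_pos']).reshape(-1,3)).reshape(W.shape)
for u in (314,320,326):
    c=[(v,round(T[v,u,0],1),round(W[v,u,2])) for v in range(86,150) if W[v,u,2]>158]
    print(u,[c[i] for i in range(len(c)) if i in(0,len(c)-1) or c[i][0]-c[i-1][0]>1 or (i+1<len(c) and c[i+1][0]-c[i][0]>1)])
for n in('top','scene'):
    e=load(n);W=cloud(e);T=R.inv().apply((W-o['ee_pos']).reshape(-1,3)).reshape(W.shape)
    for z0 in(10,20,30,40):
        k=(np.abs(T[...,1])<8)&(np.abs(T[...,0])<15)&(abs(T[...,2]-z0)<5); print(n,z0,k.sum(),np.percentile(T[k][:,0],[5,95]).round(1) if k.sum()>2 else '')
    print(n,T[(np.abs(T[...,1])<12)&(np.abs(T[...,0])<15)&(T[...,2]<80)][:,2].max())
    k=(W[...,2]>160)&(W[...,2]<170)&(np.hypot(W[...,0]-491,W[...,1]+61)<30);print(n,cv2.minAreaRect(T[k][:,:2].astype(np.float32)))
```

```text
314 [(91, np.float64(102.0), 163), (114, np.float64(89.2), 159), (126, np.float64(81.8), 165), (146, np.float64(69.9), 164)]
320 [(91, np.float64(102.0), 164), (114, np.float64(89.2), 159), (125, np.float64(82.4), 165), (146, np.float64(69.9), 163)]
326 [(91, np.float64(102.1), 163), (114, np.float64(89.3), 158), (125, np.float64(82.4), 164), (146, np.float64(69.9), 163)]
top 10 0 
top 20 0 
top 30 0 
top 40 0 
top -346.3830694529893
top ((82.94036102294922, 0.5035886764526367), (26.06290626525879, 32.88808059692383), 87.34797668457031)
scene 10 22 [-4.2 -1.5]
scene 20 20 [-3.3 -1. ]
scene 30 21 [-2.5  0.9]
scene 40 20 [-1.1  1.1]
scene 49.00669923752355
scene ((82.57464599609375, 1.2834186553955078), (26.57203483581543, 29.073280334472656), 86.76859283447266)
```

```bash
python3 -m jog '[[28,0,0,0,0,0],[28,0,0,0,0,0],[26.8,-0.5,0,0,0,0],[0,0,0,0,0,0],[0,0,0,0,0,0]]' >/dev/null
python3 -m jog '[[0,0,10,0,0,0],[0,0,8,0,0,0],[0,0,0,0,0,0],[0,0,0,0,0,0],[0,0,0,0,0,0]]'
python3 - <<'E'
from h import *
to(491.5,-61,220,0.345)
o=status.get_obs();R=Ro.from_rotvec(o['orientation'])
d=grab('wrist'); W=cloud(d); T=R.inv().apply((W-o['ee_pos']).reshape(-1,3)).reshape(W.shape)
k=(W[...,2]>158)&(W[...,2]<169)&(np.abs(T[...,1])<20)&(np.abs(T[...,0])<35); P=T[k]; print(k.sum(),P.min(0).round(1),P.max(0).round(1))
for y0 in(-9,-5,0,5,9):
    k=(W[...,2]>158)&(W[...,2]<169)&(np.abs(T[...,1]-y0)<1)&(np.abs(T[...,0])<35); print(y0,np.sort(T[k][:,0]).round(1)[[0,-1]] if k.sum() else '')
k=(np.abs(T[...,1])<8)&(np.abs(T[...,0])<20)&(abs(T[...,2]-40)<2.5); print('wedge front at z40',np.median(T[k][:,0]))
im=cv2.resize(d['img'][150:330,220:420],None,fx=3,fy=3,interpolation=2); 
s=grab('scene'); u,v=map(int,proj(s,(491,-61,180))); b=cv2.resize(s['img'][v-40:v+40,u-25:u+25],None,fx=4,fy=4,interpolation=2)
c=np.zeros((540,800,3),np.uint8); c[:540,:600]=im; c[:320,600:]=b; save(c,'pre.png')
E
```

```text
t: 7.72
ee_pos: [491.6, -62.4, 219.3]
orientation: [-1.805, -2.57, 0.001]
ft_force: [0.2, -0.3, -0.8]
width: 21.8
grasp_force: 30.0
t7.72 pos [491.6 -62.4 219.3] yaw 0.346 tilt [-0.0007  0.0001] F [ 0.2 -0.3 -0.8] w 21.8 q [-0.15  0.24  1.91 -0.    0.99 -0.5 ]
rz 0.001
shift [ 1.4  0.4 -0.7]
905 [ -5.9 -14.9  52.9] [19.6 11.4 61.3]
-9 [ 6.2 19.1]
-5 [-0.2 19.2]
0 [-0.3 19.3]
5 [-0.2 19.5]
9 [-0.2 15.5]
wedge front at z40 4.94300974743285
```

View pics/pre.png

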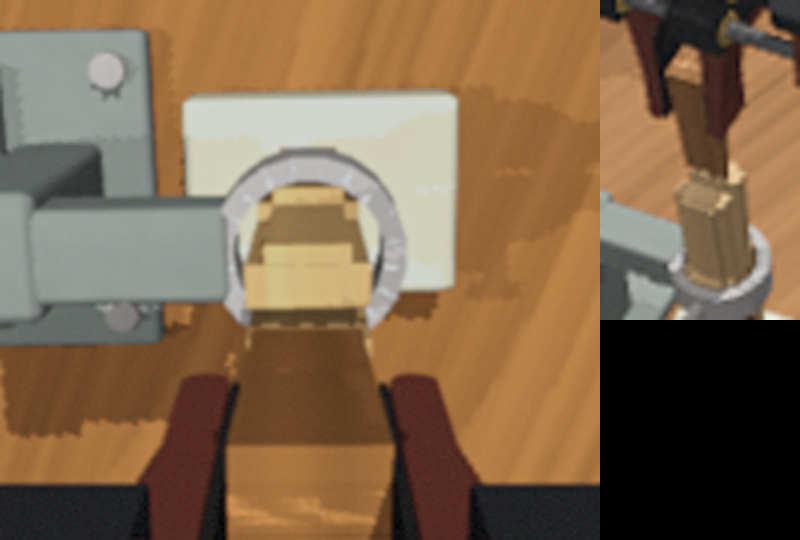

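The wedge tip is over the slot. The clamp centre is 3.0 mm and the wedge axis 2.75 mm in tool x, so I lower it.

```bash
python3 -m jog '[[0.3,0,6,0,0,0],[0,0,5,0,0,0],[0,0,5,0,0,0],[0,0,4,0,0,0],[0,0,0,0,0,0]]'
python3 -m jog '[[0,0,4,0,0,0],[0,0,0,0,0,0],[0,0,0,0,0,0]]'
python3 -m jog '[[0,0,2,0,0,0],[0,0,0,0,0,0],[0,0,0,0,0,0]]'
```

```text
t: 8.23
ee_pos: [491.0, -61.7, 198.7]
orientation: [-1.804, -2.571, 0.001]
ft_force: [0.2, -0.5, -1.0]
width: 22.1
grasp_force: 30.0
t: 8.48
ee_pos: [491.5, -61.7, 195.5]
orientation: [1.804, 2.572, -0.0]
ft_force: [0.0, -1.6, -1.8]
width: 22.1
grasp_force: 30.0
t: 8.73
ee_pos: [491.6, -61.8, 193.8]
orientation: [1.804, 2.571, 0.0]
ft_force: [1.5, -1.1, -1.3]
width: 21.4
grasp_force: 30.0
```

```bash
python3 -m jog '[[0,0,2,0,0,0],[0,0,0,0,0,0],[0,0,0,0,0,0]]'
python3 -m jog '[[0,0,1,0,0,0],[0,0,0,0,0,0],[0,0,0,0,0,0]]'
```

```text
t: 8.98
ee_pos: [491.7, -61.8, 191.8]
orientation: [1.804, 2.571, 0.0]
ft_force: [2.4, -3.5, -0.4]
width: 22.1
grasp_force: 30.0
t: 9.23
ee_pos: [491.6, -61.8, 190.8]
orientation: [1.804, 2.571, 0.0]
ft_force: [2.2, -3.2, 0.5]
width: 21.8
grasp_force: 30.0
```

```bash
python3 -m jog '[[-0.8,0,0,0,0,0],[0,0,0,0,0,0],[0,0,0,0,0,0]]'
python3 -m jog '[[0,0,1,0,0,0],[0,0,0,0,0,0],[0,0,0,0,0,0]]'
```

```text
t: 9.48
ee_pos: [491.6, -62.2, 190.7]
orientation: [-1.805, -2.571, -0.0]
ft_force: [2.4, -0.7, 1.1]
width: 21.9
grasp_force: 30.0
t: 9.73
ee_pos: [491.5, -62.3, 189.6]
orientation: [-1.804, -2.571, 0.0]
ft_force: [0.7, -0.5, 1.2]
width: 21.8
grasp_force: 30.0
```

```bash
python3 -m jog '[[0,0,1,0,0,0],[0,0,0,0,0,0],[0,0,0,0,0,0]]'
python3 -m jog '[[0,0,1,0,0,0],[0,0,0,0,0,0],[0,0,0,0,0,0]]'
```

```text
t: 9.98
ee_pos: [491.5, -62.3, 188.5]
orientation: [-1.804, -2.571, 0.0]
ft_force: [0.5, 0.0, 0.5]
width: 22.2
grasp_force: 30.0
t: 10.23
ee_pos: [491.5, -62.3, 187.5]
orientation: [-1.804, -2.571, 0.0]
ft_force: [0.0, -0.2, 1.0]
width: 22.1
grasp_force: 30.0
```

```bash
python3 -m jog '[[0,0,1,0,0,0],[0,0,0,0,0,0],[0,0,0,0,0,0],[0,0,0,0,0,0]]'
python3 - <<'E'
from h import *
import time
to(491.5,-62.3,187,0.345)
s=grab('scene');W=cloud(s)
k=(np.hypot(W[...,0]-491,W[...,1]+62)<14)&(W[...,2]>190)&(W[...,2]<245)
w=grab('wrist');u,v=map(int,proj(s,(491,-61,190)))
im=cv2.resize(w['img'][150:330,220:420],None,fx=3,fy=3,interpolation=2)
b=cv2.resize(s['img'][v-40:v+40,u-25:u+25],None,fx=4,fy=4,interpolation=2)
c=np.zeros((540,800,3),np.uint8); c[:540,:600]=im; c[:320,600:]=b; save(c,'in.png')
E
```

```text
t: 10.57
ee_pos: [491.5, -62.3, 186.5]
orientation: [-1.804, -2.571, 0.0]
ft_force: [0.6, 1.5, 1.6]
width: 22.1
grasp_force: 30.0
t10.57 pos [491.5 -62.3 186.5] yaw 0.347 tilt [-0.0003  0.0001] F [0.6 1.5 1.6] w 22.1 q [-0.15  0.28  1.94  0.    0.92 -0.5 ]
rz 0.002
shift [ 0.  -0.  -0.5]
```

View pics/in.png

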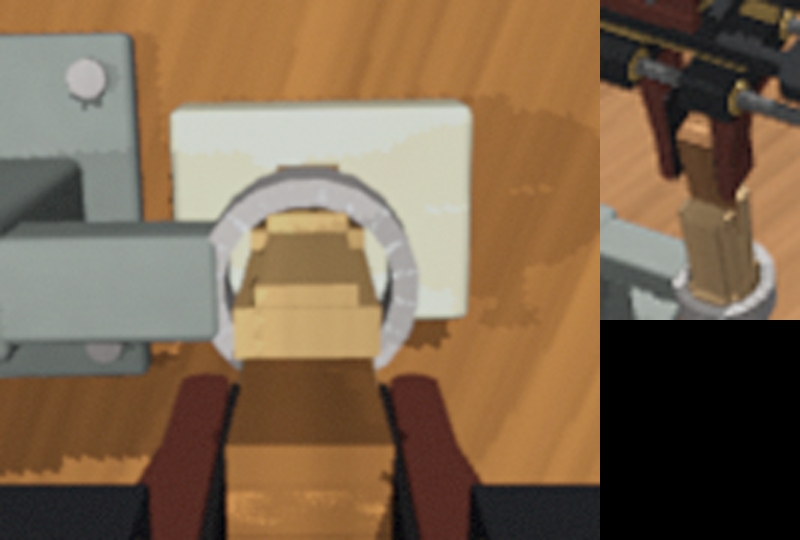

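The wedge stands between the two halves in the slot, with the near half's wall touching its face at crop (308,360). I release it.

```bash
python3 -m jog '[[0,0,0,0,0,0],[0,0,0,0,0,0],[0,0,0,0,0,0],[0,0,0,0,0,0],[0,0,0,0,0,0]]' 50
python3 -m jog '[[0,0,-10,0,0,0],[0,0,-30,0,0,0],[0,0,-36,0,0,0],[0,0,-36,0,0,0],[0,0,0,0,0,0]]'
python3 -m jog '[[0,0,0,0,0,0],[0,0,0,0,0,0]]' 60
python3 - <<'E'
from h import *
for n in('wrist','top','scene'):
    s=grab(n);W=cloud(s)
    k=(np.hypot(W[...,0]-491,W[...,1]+62)<22)&(W[...,2]>205)&(W[...,2]<245)
    P=W[k]; 
    if len(P)>5: print(n,len(P),'topz',np.percentile(P[:,2],[50,90,97]).round(1)); P=P[P[:,2]>np.percentile(P[:,2],90)-3];print(cv2.minAreaRect(P[:,:2].astype(np.float32)))
th=0.235;to(497.2-33*np.cos(th),249.2-33*np.sin(th),13,th+np.pi/2)
E
```

```text
t: 11.08
ee_pos: [491.6, -62.4, 186.6]
orientation: [-1.805, -2.572, 0.0]
ft_force: [-0.4, -0.4, -0.1]
width: 49.1
grasp_force: 0.0
t: 11.5
ee_pos: [495.3, -62.9, 306.2]
orientation: [1.799, 2.563, 0.008]
ft_force: [0.8, -0.9, 1.0]
width: 49.8
grasp_force: 0.0
t: 11.67
ee_pos: [491.3, -62.3, 298.7]
orientation: [1.805, 2.572, 0.0]
ft_force: [-1.3, -0.1, -1.1]
width: 58.8
grasp_force: 0.0
wrist 814 topz [214.8 215.7 216.1]
((489.1255798339844, -60.4571533203125), (21.632158279418945, 18.39249610900879), 21.103734970092773)
scene 122 topz [213.2 215.5 216.5]
((493.49310302734375, -60.49115753173828), (23.033937454223633, 18.27008628845215), 20.06690216064453)
t11.82 pos [490.7 -62.3 297.3] yaw 0.347 tilt [-0.0029  0.0004] F [-0.3 -0.   0.3] w 59.7 q [-0.15  0.14  1.83 -0.    1.17 -0.5 ]
rz -1.459
shift [294.   80.  284.5]
```

The wedge stands upright with its top at z≈215, so it is about 25 mm deep and has been let go. Next is the mallet.

```bash
python3 -m jog '[[0,0,0,0,0,-0.122],[0,0,0,0,0,-0.122],[0,0,0,0,0,-0.122],[0,0,0,0,0,-0.122],[0,0,0,0,0,-0.122]]' >/dev/null
python3 -m jog '[[0,0,0,0,0,-0.122],[0,0,0,0,0,-0.122],[0,0,0,0,0,-0.122],[0,0,0,0,0,-0.122],[0,0,0,0,0,-0.122]]' >/dev/null
python3 -m jog '[[0,0,0,0,0,-0.12],[0,0,0,0,0,-0.12],[-5.7,37.7,0,0,0,0],[-5.7,37.7,0,0,0,0],[-5.7,37.7,0,0,0,0]]' >/dev/null
python3 -m jog '[[-5.7,37.7,0,0,0,0],[-5.7,37.7,0,0,0,0],[-5.7,37.7,0,0,0,0],[-5.7,37.7,0,0,0,0],[-5.7,37.7,0,0,0,0]]' >/dev/null
python3 -m jog '[[0,0,36,0,0,0],[0,0,36,0,0,0],[0,0,36,0,0,0],[0,0,36,0,0,0],[0,0,36,0,0,0]]' >/dev/null
python3 -m jog '[[0,0,0,0,0,0],[0,0,0,0,0,0],[0,0,0,0,0,0]]'
python3 - <<'E'
from h import *
th=0.235;to(497.2-33*np.cos(th),249.2-33*np.sin(th),13,th+np.pi/2)
o=status.get_obs();R=Ro.from_rotvec(o['orientation'])
d=grab('wrist'); W=cloud(d)
P=W[(np.hypot(W[...,0]-497,W[...,1]-249)<40)&(W[...,2]>60)&(W[...,2]<68)]; 
if len(P)>10: print(len(P),cv2.minEnclosingCircle(P[:,:2].astype(np.float32)),P[:,:2].mean(0))
E
```

```text
t: 14.15
ee_pos: [466.0, 241.8, 119.6]
orientation: [-0.37, 3.119, 0.0]
ft_force: [0.1, 0.0, 0.9]
width: 59.5
grasp_force: 0.0
t14.15 pos [466.  241.8 119.6] yaw 1.807 tilt [0.0003 0.0002] F [0.1 0.  0.9] w 59.5 q [ 0.46  0.43  1.92  0.    0.79 -1.35]
rz 0.001
shift [  1.   -0.  106.6]
1954 ((493.8447570800781, 249.75701904296875), 17.071496963500977) [492.76454849 249.56368207]
```

```bash
python3 -m jog '[[1,0,30,0,0,0],[0,0,30,0,0,0],[0,0,25,0,0,0],[0,0,21,0,0,0],[0,0,0,0,0,0]]'
python3 -m jog '[[0,0,0,0,0,0],[0,0,0,0,0,0],[0,0,0,0,0,0],[0,0,0,0,0,0],[0,0,0,0,0,0]]' 8
python3 -m jog '[[0,0,0,0,0,0],[0,0,0,0,0,0],[0,0,0,0,0,0],[0,0,0,0,0,0],[0,0,0,0,0,0]]'
```

```text
t: 14.62
ee_pos: [464.0, 241.0, 11.7]
orientation: [0.37, -3.118, 0.001]
ft_force: [-0.6, 0.0, -0.3]
width: 60.5
grasp_force: 0.0
t: 15.03
ee_pos: [465.2, 241.7, 14.0]
orientation: [-0.37, 3.118, 0.001]
ft_force: [0.6, -0.7, 0.4]
width: 30.2
grasp_force: 0.0
t: 15.45
ee_pos: [464.5, 241.5, 13.1]
orientation: [-0.37, 3.119, 0.0]
ft_force: [-1.9, 0.9, 6.7]
width: 15.6
grasp_force: 29.9
```

```bash
python3 -m jog '[[0,0,-5,0,0,0],[0,0,-15,0,0,0],[0,0,-25,0,0,0],[0,0,-30,0,0,0],[0,0,-30,0,0,0]]'
python3 -m jog '[[0,0,-30,0,0,0],[0,0,-30,0,0,0],[0,0,-30,0,0,0],[0,0,-30,0,0,0],[0,0,-20,0,0,0]]'
python3 -m jog '[[0,0,-5,0,0,0],[0,0,0,0,0,0],[0,0,0,0,0,0]]'
python3 - <<'E'
from h import *
o=status.get_obs();R=Ro.from_rotvec(o['orientation']); th=0.235
to(491.5-33*np.cos(th),-60.5-33*np.sin(th),255,th+np.pi/2)
for n in('scene','top','wrist'):
    d=grab(n); W=cloud(d); T=R.inv().apply((W-o['ee_pos']).reshape(-1,3)).reshape(W.shape)
    for nm,x0,x1 in(('head',-55,-12),('handle',60,165)):
        k=(T[...,0]>x0)&(T[...,0]<x1)&(np.abs(T[...,1])<25)&(T[...,2]<20)&(T[...,2]>-60); P=T[k]
        if len(P)<10: continue
        if nm=='head':
            k2=P[P[:,2]<np.percentile(P[:,2],5)+5]; print(n,'head top',len(k2),cv2.minEnclosingCircle(k2[:,:2].astype(np.float32)),np.median(k2[:,2]), 'tilt fit',np.linalg.lstsq(np.c_[k2[:,:2],np.ones(len(k2))],k2[:,2],rcond=None)[0].round(3))
        else: print(n,'handle',len(P),np.polyfit(P[:,0],P[:,2],1).round(3),np.polyfit(P[:,0],P[:,1],1).round(3))
E
```

```text
t: 15.87
ee_pos: [462.9, 240.4, 117.6]
orientation: [0.37, -3.116, 0.002]
ft_force: [0.8, 0.2, -5.8]
width: 15.3
grasp_force: 29.9
t: 16.28
ee_pos: [464.2, 241.0, 259.8]
orientation: [-0.37, 3.119, 0.0]
ft_force: [0.7, 0.3, -6.0]
width: 15.3
grasp_force: 29.9
t: 16.53
ee_pos: [463.4, 240.7, 261.1]
orientation: [0.37, -3.117, 0.001]
ft_force: [-0.0, -0.6, -6.1]
width: 15.2
grasp_force: 29.9
t16.53 pos [463.4 240.7 261.1] yaw 1.807 tilt [-0.0024 -0.0012] F [-0.  -0.6 -6.1] w 15.2 q [ 0.46  0.23  1.82 -0.    1.1  -1.35]
rz 0.001
shift [  76.1 -299.4    6.5]
scene head top 161 ((-27.82086181640625, -5.4644575119018555), 23.29913902282715) -49.34292356213134 tilt fit [-7.8000e-02  3.2000e-02 -5.1977e+01]
scene handle 476 [ -0.049 -16.314] [ 3.00e-03 -7.72e+00]
wrist head top 2401 ((-24.17755889892578, -0.17276647686958313), 12.423236846923828) -49.58572635505003 tilt fit [ 9.5000e-02 -1.0000e-03 -4.7383e+01]
wrist handle 8670 [-2.0000e-02 -2.8465e+01] [-0.004 -0.315]
```

```bash
python3 -m jog '[[4,-15,0,0,0,0],[7.5,-30,0,0,0,0],[7.5,-30,0,0,0,0],[7.5,-30,0,0,0,0],[7.5,-30,0,0,0,0]]' >/dev/null
python3 -m jog '[[7.5,-30,0,0,0,0],[7.5,-30,0,0,0,0],[7.5,-30,0,0,0,0],[7.5,-30,0,0,0,0],[7.5,-30,0,0,0,0]]' >/dev/null
python3 -m jog '[[4,-15,0,0,0,0],[0,0,0,0,0,0],[0,0,0,0,0,0],[0,0,0,0,0,0],[0,0,0,0,0,0]]'
python3 - <<'E'
from h import *
o=status.get_obs();R=Ro.from_rotvec(o['orientation']); th=0.235
to(491.5-33*np.cos(th),-60.5-33*np.sin(th),240,th+np.pi/2)
for n in('scene','wrist'):
    d=grab(n); W=cloud(d); T=R.inv().apply((W-o['ee_pos']).reshape(-1,3)).reshape(W.shape)
    k=(W[...,2]>150)&(T[...,0]>60)&(T[...,0]<165)&(np.abs(T[...,1])<25)&(T[...,2]<0)&(T[...,2]>-60); P=T[k]; print(n,np.polyfit(P[:,0],P[:,2],1) if len(P) else '')
    # rim of wedge top
    k=(W[...,2]>205)&(W[...,2]<222)&(np.hypot(W[...,0]-491,W[...,1]+61)<18); print(k.sum(),np.percentile(W[k][:,2],95) if k.sum() else '')
s=load('scene');u,v=map(int,proj(s,(470,-62,230)));save(cv2.resize(s['img'][v-70:v+70,u-95:u+95],None,fx=4,fy=4,interpolation=2),'over.png')
E
```

```text
t: 17.93
ee_pos: [461.0, -67.1, 262.2]
orientation: [0.372, -3.119, -0.001]
ft_force: [0.1, -0.0, -5.9]
width: 15.3
grasp_force: 29.9
t17.93 pos [461.  -67.1 262.2] yaw 1.808 tilt [-0.0011  0.0004] F [ 0.1 -0.  -5.9] w 15.3 q [-0.17  0.14  1.93  0.    1.08 -1.98]
rz 0.002
shift [ 1.8 -0.7 22.2]
scene [  0.08546668 -36.73793957]
124 215.35113815316214
wrist [-1.96227049e-02 -2.92071947e+01]
0
```

View pics/over.png

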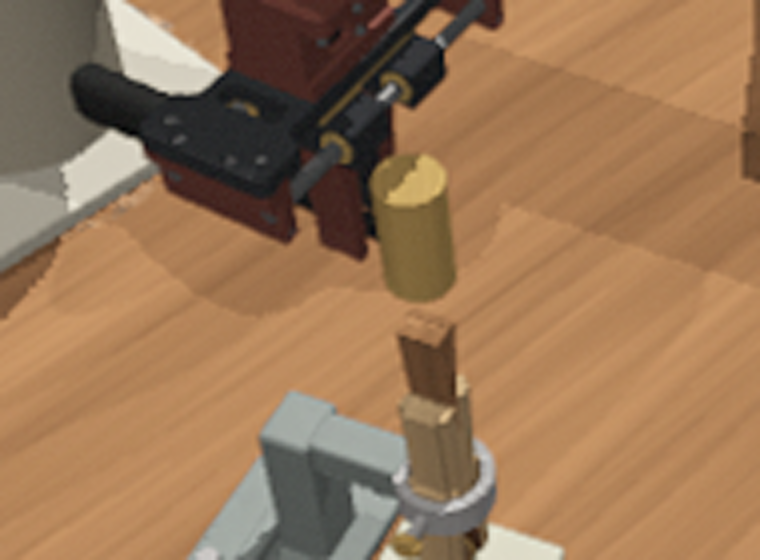

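The mallet head is level above the wedge, with its underside at about (418,295) and the wedge top at (428,325). I lower it close, then tap.

```bash
python3 -m jog '[[1.5,-0.7,10,0,0,0],[0,0,10,0,0,0],[0,0,6,0,0,0],[0,0,0,0,0,0],[0,0,0,0,0,0]]'
python3 -m jog '[[0,0,2,0,0,0],[0,0,2,0,0,0],[0,0,2,0,0,0],[0,0,0,0,0,0],[0,0,0,0,0,0]]'
python3 -m jog '[[0,0,1,0,0,0],[0,0,1,0,0,0],[0,0,1,0,0,0]]'
```

```text
t: 18.45
ee_pos: [459.5, -68.9, 235.9]
orientation: [0.37, -3.118, -0.001]
ft_force: [0.3, 0.7, -5.7]
width: 15.3
grasp_force: 29.9
t: 18.87
ee_pos: [459.9, -69.1, 230.7]
orientation: [0.37, -3.12, -0.0]
ft_force: [0.3, -0.2, -6.1]
width: 15.1
grasp_force: 29.9
t: 19.12
ee_pos: [460.1, -69.1, 227.8]
orientation: [-0.37, 3.119, -0.0]
ft_force: [-0.8, -0.1, -2.5]
width: 15.5
grasp_force: 29.9
```

```bash
for i in 1; do
python3 -m jog '[[0,0,-4,0,0,0],[0,0,2,0,0,0],[0,0,2,0,0,0],[0,0,1.5,0,0,0],[0,0,1,0,0,0]]'
python3 -m jog '[[0,0,-4,0,0,0],[0,0,2,0,0,0],[0,0,2,0,0,0],[0,0,1.5,0,0,0],[0,0,1,0,0,0]]'
done
python3 - <<'E'
from h import *
to(460,-69,220)
E
```

```text
t: 19.53
ee_pos: [460.2, -69.1, 225.2]
orientation: [-0.37, 3.119, -0.0]
ft_force: [-0.3, 0.6, -2.9]
width: 15.3
grasp_force: 29.9
t: 19.95
ee_pos: [460.1, -69.1, 222.7]
orientation: [-0.37, 3.119, -0.0]
ft_force: [-0.2, -0.9, -3.3]
width: 15.8
grasp_force: 29.9
t19.95 pos [460.1 -69.1 222.7] yaw 1.807 tilt [ 0.0004 -0.0001] F [-0.2 -0.9 -3.3] w 15.8 q [-0.17  0.19  1.97  0.    0.98 -1.98]
shift [0.1 0.1 2.7]
```

```bash
python3 -m jog '[[0,0,-4,0,0,0],[0,0,2,0,0,0],[0,0,2,0,0,0],[0,0,1.5,0,0,0],[0,0,1,0,0,0]]'
python3 -m jog '[[0,0,-4,0,0,0],[0,0,2,0,0,0],[0,0,2,0,0,0],[0,0,1.5,0,0,0],[0,0,1,0,0,0]]'
```

```text
t: 20.37
ee_pos: [460.1, -69.1, 220.2]
orientation: [-0.37, 3.119, -0.0]
ft_force: [-0.4, -0.6, -2.3]
width: 15.3
grasp_force: 29.9
t: 20.78
ee_pos: [460.1, -69.1, 217.7]
orientation: [-0.37, 3.119, -0.0]
ft_force: [-0.6, 1.1, -2.1]
width: 15.4
grasp_force: 29.9
```

```bash
python3 -m jog '[[0,0,-4,0,0,0],[0,0,2,0,0,0],[0,0,2,0,0,0],[0,0,1.5,0,0,0],[0,0,0.5,0,0,0]]'
```

```text
t: 21.2
ee_pos: [460.1, -69.1, 215.6]
orientation: [-0.37, 3.119, -0.0]
ft_force: [-0.7, 0.0, -2.1]
width: 15.6
grasp_force: 29.9
```

```bash
python3 -m jog '[[0,0,-4,0,0,0],[0,0,2,0,0,0],[0,0,2,0,0,0],[0,0,1.5,0,0,0],[0,0,1,0,0,0]]'|grep -E 'pos|ft'
python3 -m jog '[[0,0,-4,0,0,0],[0,0,2,0,0,0],[0,0,2,0,0,0],[0,0,1,0,0,0],[0,0,1,0,0,0]]'|grep -E 'pos|ft'
```

```text
ee_pos: [460.2, -69.1, 213.2]
ft_force: [-1.0, 1.3, -2.3]
ee_pos: [460.2, -69.1, 211.3]
ft_force: [-0.2, 0.6, -2.1]
```

```bash
python3 -m jog '[[0,0,-4,0,0,0],[0,0,2,0,0,0],[0,0,2,0,0,0],[0,0,1.5,0,0,0],[0,0,1,0,0,0]]'|grep -E 'pos|ft'
python3 -m jog '[[0,0,-4,0,0,0],[0,0,2,0,0,0],[0,0,2,0,0,0],[0,0,1,0,0,0],[0,0,1,0,0,0]]'|grep -E 'pos|ft'
```

```text
ee_pos: [460.4, -69.2, 209.0]
ft_force: [-1.1, 0.2, 3.1]
ee_pos: [460.6, -69.1, 207.4]
ft_force: [-2.5, 0.6, 7.3]
```

The force is climbing, so the stop is met, at about 13 N. One more small blow.

```bash
python3 -m jog '[[0,0,-4,0,0,0],[0,0,2,0,0,0],[0,0,1.5,0,0,0],[0,0,1,0,0,0],[0,0,0.7,0,0,0]]'|grep -E 'pos|ft'
python3 -m jog '[[0,0,0,0,0,0],[0,0,0,0,0,0]]'|grep -E 'pos|ft|orien'
```

```text
ee_pos: [460.5, -69.1, 206.3]
ft_force: [-3.3, -0.3, 10.4]
ee_pos: [460.5, -69.1, 206.3]
orientation: [-0.37, 3.118, -0.0]
ft_force: [-3.2, 1.5, 6.3]
```

```bash
python3 -m jog '[[0,0,-4,0,0,0],[0,0,2,0,0,0],[0,0,1.5,0,0,0],[0,0,0.8,0,0,0],[0,0,0.6,0,0,0]]'|grep -E 'pos|ft'
python3 -m jog '[[0,0,-15,0,0,0],[0,0,-15,0,0,0],[0,0,-15,0,0,0],[0,0,0,0,0,0],[0,0,0,0,0,0]]'|grep -E 'pos|ft'
python3 - <<'E'
from h import *
o=status.get_obs();R=Ro.from_rotvec(o['orientation'])
to(464.5,241.5,262,1.806)
for n in('scene','wrist'):
    d=grab(n); W=cloud(d); T=R.inv().apply((W-o['ee_pos']).reshape(-1,3)).reshape(W.shape)
    k=(W[...,2]>150)&(T[...,0]>60)&(T[...,0]<165)&(np.abs(T[...,1])<25)&(T[...,2]<0)&(T[...,2]>-60); P=T[k]; print(n,np.polyfit(P[:,0],P[:,2],1) if len(P) else '')
    k=(W[...,2]>172)&(W[...,2]<222)&(np.hypot(W[...,0]-491,W[...,1]+61)<18); print(k.sum(),np.percentile(W[k][:,2],[50,95]) if k.sum() else '')
s=load('scene');u,v=map(int,proj(s,(470,-62,210)));save(cv2.resize(s['img'][v-70:v+70,u-95:u+95],None,fx=4,fy=4,interpolation=2),'after.png')
E
```

```text
ee_pos: [460.6, -69.2, 205.5]
ft_force: [-4.6, 0.9, 11.4]
ee_pos: [460.0, -69.2, 249.3]
ft_force: [0.2, -0.3, -6.8]
t24.28 pos [460.  -69.2 249.3] yaw 1.807 tilt [ 0.0007 -0.0002] F [ 0.2 -0.3 -6.8] w 15.3 q [-0.17  0.15  1.95 -0.    1.04 -1.98]
rz 0.001
shift [-77.1 301.  -12.7]
scene [  0.09727944 -38.64364575]
162 [188.84738692 192.74992164]
wrist [-2.11400908e-02 -2.83982398e+01]
0
```

View pics/after.png

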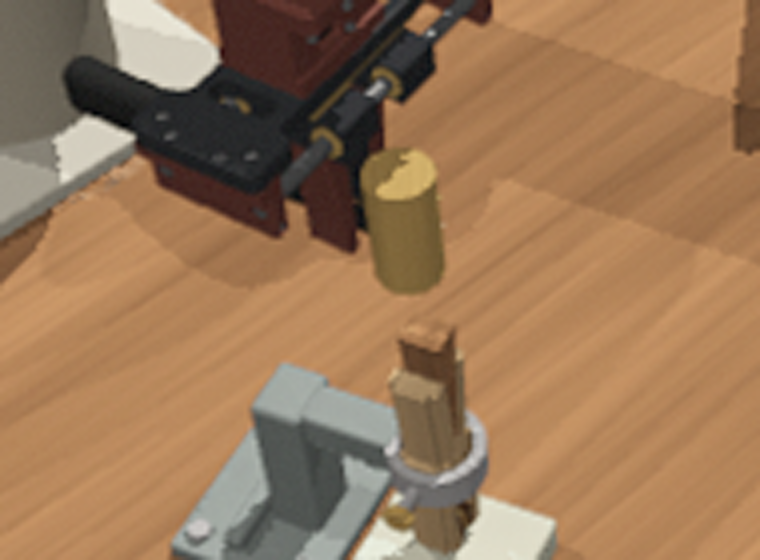

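The wedge is upright and about 47 mm deep, its top at (428,332). The mallet is still square in the fingers, and the last blow met the stop at about 18 N. I put the mallet back where it stood.

```bash
python3 -m jog '[[-4,15,0,0,0,0],[-7.7,30,0,0,0,0],[-7.7,30,0,0,0,0],[-7.7,30,0,0,0,0],[-7.7,30,0,0,0,0]]' >/dev/null
python3 -m jog '[[-7.7,30,0,0,0,0],[-7.7,30,0,0,0,0],[-7.7,30,0,0,0,0],[-7.7,30,0,0,0,0],[-7.7,30,0,0,0,0]]' >/dev/null
python3 -m jog '[[-4,16,0,0,0,0],[0,0,30,0,0,0],[0,0,30,0,0,0],[0,0,30,0,0,0],[0,0,30,0,0,0]]' >/dev/null
python3 -m jog '[[0,0,30,0,0,0],[0,0,30,0,0,0],[0,0,25,0,0,0],[0,0,12,0,0,0],[0,0,0,0,0,0]]'
python3 -m jog '[[0,0,0,0,0,0],[0,0,0,0,0,0],[0,0,0,0,0,0]]'
```

```text
t: 26.05
ee_pos: [462.2, 240.4, 29.2]
orientation: [0.369, -3.113, 0.004]
ft_force: [-1.1, -0.1, -6.4]
width: 15.2
grasp_force: 30.0
t: 26.3
ee_pos: [465.9, 242.2, 34.1]
orientation: [-0.37, 3.117, 0.001]
ft_force: [0.1, 0.1, -6.3]
width: 15.3
grasp_force: 30.0
```

```bash
python3 -m jog '[[0,0,8,0,0,0],[0,0,6,0,0,0],[0,0,3,0,0,0],[0,0,0,0,0,0],[0,0,0,0,0,0]]'
python3 -m jog '[[0,0,1.5,0,0,0],[0,0,0,0,0,0],[0,0,0,0,0,0]]'
```

```text
t: 26.72
ee_pos: [464.4, 241.5, 15.3]
orientation: [0.37, -3.119, 0.0]
ft_force: [-0.9, -0.3, -5.9]
width: 15.3
grasp_force: 30.0
t: 26.97
ee_pos: [464.7, 241.7, 14.1]
orientation: [-0.37, 3.12, 0.0]
ft_force: [0.1, 0.4, -5.8]
width: 15.5
grasp_force: 30.0
```

```bash
python3 -m jog '[[0,0,0.8,0,0,0],[0,0,0,0,0,0],[0,0,0,0,0,0]]'|grep -E 'pos|ft'
python3 -m jog '[[0,0,0.4,0,0,0],[0,0,0,0,0,0],[0,0,0,0,0,0]]'|grep -E 'pos|ft'
```

```text
ee_pos: [464.7, 241.6, 13.3]
ft_force: [-0.2, 0.7, -5.7]
ee_pos: [464.7, 241.7, 13.2]
ft_force: [-1.7, -0.1, 0.7]
```

Touching the bench. I release, rise and check.

```bash
python3 -m jog '[[0,0,0,0,0,0],[0,0,0,0,0,0],[0,0,0,0,0,0],[0,0,0,0,0,0],[0,0,0,0,0,0]]' 60 |grep -E 'ft|wid'
python3 -m jog '[[0,0,-10,0,0,0],[0,0,-30,0,0,0],[0,0,-36,0,0,0],[0,0,-36,0,0,0],[0,0,-36,0,0,0]]' >/dev/null
python3 -m jog '[[0,0,-30,0,0,0],[0,0,-30,0,0,0],[0,0,0,0,0,0],[0,0,0,0,0,0],[0,0,0,0,0,0]]'
python3 - <<'E'
from h import *
s=grab('scene');W=cloud(s)
k=(W[...,2]>172)&(W[...,2]<205)&(np.hypot(W[...,0]-491,W[...,1]+61)<18); print(cv2.minAreaRect(W[k][:,:2].astype(np.float32)),np.percentile(W[k][:,2],95))
k=(np.hypot(W[...,0]-497,W[...,1]-249)<25)&(W[...,2]>58)&(W[...,2]<70); print(W[k].mean(0),k.sum())
save(cv2.resize(s['img'][180:400,180:400],None,fx=2.5,fy=2.5),'end.png')
E
```

```text
ft_force: [-0.2, -0.2, 0.4]
width: 45.1
t: 28.72
ee_pos: [464.2, 241.4, 220.8]
orientation: [0.37, -3.119, 0.0]
ft_force: [-0.4, -0.6, 0.1]
width: 60.1
grasp_force: 0.0
((495.738525390625, -59.343833923339844), (24.23100471496582, 20.185762405395508), 23.416200637817383) 193.01283704380242
[498.20260619 247.08936755  62.28277357] 124
```

View pics/end.png

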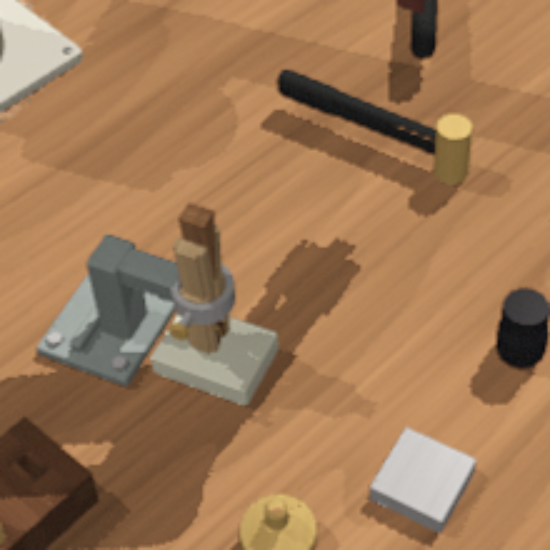

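The mallet stands on the bench at (452,150), the wedge is upright in the clamp at (197,225), and the bystanders have not moved. I hand it in.

```bash
python3 -c "
from workcell import ticket; print(ticket.close_job())"
```

```text
the job is handed in; nothing more can be done
None
```

The job is handed in, though the hand-in gave no verdict: the wedge is tapped about 47 mm into the slot, the last blow met the stop at about 18 N, the mallet is back on the bench, and nothing else visibly moved.

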